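# Push the specimen pin out of its housing and lay it on the balance

### The job

The specimen pin is stuck tight in the bore of the push-out housing: take the long thin drift rod from the rack, drive the pin with it from the plate side fully out onto the exit rails, and lay the drift back in its slot in the rack. Then lay the pin lengthwise in the cradle on the balance, setting it down gently, and leave everything else where it is; do not take hold of the pin before it is out of the bore.

Things in the scene. Friction and masses are not known exactly. Their poses are not given: they have to be found in the camera images.
- housing: Push-out housing: fixed aluminium block 64 mm long (x), 70 mm wide, 103 mm tall (screw heads to 107), on a foot 12 mm thick (x -40 to 130 mm, 110 mm wide). Origin on the table under the block's centre; the level bore runs along x at 75 mm height. A 6 mm steel plate closes the x = -32 mm end but for a round hole; the x = +32 mm end is open. The pin is fully out when its centre passes x = 62 mm.
- entry (a point): Centre of the round 27 mm hole in the steel plate, on its outer face, 75 mm above the table, 32 mm from the block's centre; x axis into the bore, the driving direction. The pin (30 mm) cannot pass this hole; the drift (18 mm) can. A sprung shoe in the block presses on the pin: driving it takes 8 to 20 N all the way until the tail is nearly out.
- rails (a point): Middle of the exit rails, 75 mm above the table (axis height of the pin lying on them), 70 mm from the block's centre; x axis away from the block. The rails are two 8 mm bars, 18 mm apart (centres), 26 mm wide over all, that carry the pin through the bore and on to a 65 mm tall stop 76 mm beyond the open end. A pin that is out stays lying there, clear from above and both sides.
- pin: Specimen pin, a plain steel cylinder 30 mm in diameter and 60 mm long, 0.2 to 0.4 kg; origin at its centre, axis along its x. Starts lying in the bore, tail close to the plate, standing 2 to 6 mm out of the open end.
- drift: The drift: aluminium rod 200 mm long, 18 mm in diameter, its ends stepped down to 12 mm over the last 6 mm, with a dark 24 mm thick, 40 mm long round grip at its middle; both ends alike, about 0.2 kg. Origin at its centre, axis along its x. Starts in one of the three rack slots.
- short_rod: Rod like the drift, same thickness and grip, but only 120 mm long: too short to drive the pin out. Origin at its centre, axis along x. Stays in the rack.
- thick_rod: Plain aluminium rod 200 mm long and 32 mm in diameter: too thick for the hole. Origin at its centre, axis along x. Stays in the rack.
- rack: White rod rack, fixed, on a grey foot 150 x 240 x 12 mm. Origin on the table under its centre. Three slots at y = -80, 0, +80 mm, each of two V notches (90 degrees, 10 mm thick, 45 mm wide at the mouth) at x = -42 and +42 mm, tops at 73 mm height; a rod lies in them along the rack's x. The axis of the seated drift is 63 mm above the table (short rod 63, thick rod 73).
- balance: White laboratory balance, fixed, 200 x 170 mm, 54 mm high, with a 100 mm square steel pan, top at 60 mm, and on it a cradle of two steel bars 8 mm thick, 18 mm apart (centres), 98 mm long, along the balance's x. Origin on the table under the cradle's centre. A pin lying between the bars has its axis at 95 mm height. The cradle is 26 mm wide over all: fingers pass on both sides.
- bottle: white plastic bottle with a blue cap, 60 mm across, 150 mm tall; origin under its centre. Bystander.
- weight: brass calibration weight with a knob, 40 mm across, 63 mm tall; origin under its centre. Bystander.
- jar: glass jar with a black lid, 64 mm across, 80 mm tall; origin under its centre. Bystander.
- wrench: steel wrench, 160 mm long, lying flat on the table along its x axis. Bystander.
- screwdriver: screwdriver, 180 mm long, lying on the table along its x axis. Bystander.
- sleeve: empty steel sleeve standing on its end, 52 mm across, 34 mm hole, 45 mm tall; origin under its centre. Bystander.
- grip_jaw: steel L-shaped grip jaw, 60 x 30 mm, 75 mm tall at its +x end; origin under its centre. Bystander.
Not all that is in view belongs to the job. Leave any turquoise look-alike of the drift alone.

How it is judged:
On the way, in this order (a step that is already met when the one before it is completed fails the run):
1. the drift is lifted out of the rack in the fingers (contact force between the fingers and drift above 1 N and z of drift in the frame of rack above 0.09 m), for 0.1 s.
2. the drift, held in the fingers and through the bore, has driven the pin fully out onto the exit rails (x of pin in the frame of housing above 0.063 m and y of pin in the frame of housing between -0.007 and 0.007 m and z of pin in the frame of housing between 0.068 and 0.082 m and x of drift in the frame of housing above -0.09 m and y of drift in the frame of housing between -0.02 and 0.02 m and z of drift in the frame of housing between 0.06 and 0.09 m and angle between the x axis of drift and the x axis of housing, either way round below 0.25 rad and contact force between the fingers and drift above 1 N), for 0.1 s.
3. the drift lies in its rack slot again, let go, while the pin still waits on the exit rails (x of drift in the frame of rack between -0.025 and 0.025 m and z of drift in the frame of rack between 0.0577 and 0.0677 m and angle between the x axis of drift and the x axis of rack, either way round below 0.12 rad and linear speed of drift below 0.02 m/s and x of pin in the frame of housing above 0.063 m and y of pin in the frame of housing between -0.007 and 0.007 m and z of pin in the frame of housing between 0.068 and 0.082 m and contact force between the fingers and drift below 0.1 N), for 0.1 s.
At the end, for the whole second after the job is handed in: The pin lies at rest in the balance's cradle, its axis within 0.12 rad of the cradle, centred within 15 mm lengthwise and 5 mm across, at its seated height within 5 mm; the drift lies at rest in its rack slot, within 25 mm lengthwise, 5 mm of its seated height and 0.12 rad (x of drift in the frame of rack between -0.025 and 0.025 m and z of drift in the frame of rack between 0.0577 and 0.0677 m and angle between the x axis of drift and the x axis of rack, either way round below 0.12 rad and linear speed of each of drift, pin below 0.02 m/s and x of pin in the frame of balance between -0.015 and 0.015 m and y of pin in the frame of balance between -0.005 and 0.005 m and z of pin in the frame of balance between 0.09 and 0.1 m and angle between the x axis of pin and the x axis of balance, either way round below 0.12 rad); the robot touches nothing.
It fails at once if the fingers touch the pin while it is still in the bore (contact force between the fingers and pin above 0.5 N and x of pin in the frame of housing below 0.062 m and y of pin in the frame of housing between -0.02 and 0.02 m and z of pin in the frame of housing between 0.055 and 0.095 m).
It fails at once if the pin is set down hard on the balance (over 40 N) (contact force between pin and balance above 40 N).
It fails at once if a bystander is moved more than 30 mm (distance of any of bottle, weight, jar, wrench, screwdriver, sleeve, grip_jaw from where it was at the start of the episode above 0.03 m).
It fails at once if the short or thick rod is moved more than 30 mm (distance of any of short_rod, thick_rod from where it was at the start of the episode above 0.03 m).
It also fails if it takes over 72 s, if anything falls off the work surface, if the arm or the gripper's body presses on something with over 40 N, if the wrist force passes 120 N, or if a joint passes its speed limit or range.

### The arm

A 6-joint arm with a two-finger parallel gripper is mounted at the origin on the work surface. World frame = base frame: x ahead of the robot, y to its left, z up, the work surface at z = 0. Lengths are in m, angles in rad, forces in N, time in s.
With the tool pointing down it reaches from about 0.25 to 0.775 m from the base axis. Payload 4 kg.
Tool frame: the origin (TCP) lies midway between the tips of the shut fingers; the grasp point (between the pads) lies 19 mm behind it; z points along the fingers, x is the direction in which the jaws open and shut, and the axes are right-handed (so a half turn about z gives the same grasp; the last joint's range is limited). The gripper opens to 94 mm and grips with 3 to 60 N. Pads are 16 mm wide; open, the fingers measure 119 mm over their backs; the gripper's body (75 mm by 177 mm) begins 78 mm behind the grasp point.
Start: joints at [1.218, 0.087, 1.371, -0, 1.684, -0.103], TCP at [0.136, 0.533, 0.206] pointing down, gripper open.
Joint ranges: [-3.1, 3.1], [-0.76, 2.03], [0.27, 2.55], [-1.08, 4.22], [0.17, 2.65], [-2.57, 2.57]. Speed limits (rad/s): [2.79, 2.79, 3.14, 3.14, 3.14, 3.14].

### API

Orientations are given as [roll, pitch, yaw] about the fixed x, y, z axes, in that order (R = Rz(yaw) Ry(pitch) Rx(roll)).
In Python, from bench import robot, eyes, close_job gives the robot as it stands.
- The arm moves only by the shell command python3 -m jog 'ROWS'. ROWS is JSON, a list of rows, each a list of 3 entries, a list of its own where there are three numbers: the turn, a rotation vector about the tool's x, y, z in degrees, then the shift along the tool's x, y, z in mm, then the closure, from -1 (fully open) to 1 (shut). In form: [[[wx, wy, wz], [x, y, z], claw], ...]. A call has 1 to 5 rows; each row is the pose to reach, as a shift and turn from the pose commanded when the call began, along the tool's axes at that moment; what a row does not reach only later rows make up. A row lasts 1/10 s, in which the tool goes at most 50 mm and 8.59 degrees, less where a joint would pass 70% of its speed; a pose out of reach is approached as far as the arm can. A call with a gripper value outside its range is refused whole. The fingers move at their own pace and stop on an object; the grip force is fixed at half the most. Time passes only in rows, so rows that repeat a pose let the fingers close. It gives the time, the measured TCP pose, the force and the opening at its end, in the units of the state.
- robot.get_obs(): the state, without advancing time (a new reading comes with each control period).
- eyes.snapshot(name): name is "scene" or "top" or "wrist"; returns (picture, depth): 480x640x3 uint8, red, green, blue; 480x640 float32, m along the optical axis (not along the pixel's ray), 0 where there is no reading.
- eyes.camera_params(name): a dict with "mtx" (3x3 intrinsics, pixels), "k1" (the pictures are not rectified: a ray, as slopes to the right and down, at radius r is drawn at 1 + k1 r^2 times it, then the intrinsics apply), "world_to_cam" (4x4, takes a point from world to camera coordinates). Camera axes: x right, y up, looking along -z (the intrinsics and any distortion apply to the point x, -y, -z); pixel columns grow to the right and rows downward; lengths in m; the calibration is good to about 2 mm. A picture is of the moment at which its call begins: read the wrist's pose just before it. camera_params takes no time and is no camera call; for the wrist camera it gives the pose at the moment of the call.
- close_job(): hands the job in, once; it reports no verdict.
The state is a dict: "time": time; "joint_positions": joint angles; "qvel": joint speeds; "joint_torque": joint torques, N m; "tool_pos": TCP position; "ee_rot": TCP orientation; "wrist_force": force on the tool from outside, world axes, zero at the start; "wrist_torque": the same for the moment, N m; "width": finger opening in m.
Only numpy, scipy, OpenCV 4.12 (cv2) and the standard library are available. Lean on these libraries where they do the work, as an engineer would, in place of code of your own. Each camera call takes 0.05 s, during which the arm holds its last target. There are 200 camera calls.

## Working session

There is one attempt and no reset: what is moved stays moved. The work goes in short steps, Python scripts to look and compute and a shell command to move; the robot and the scene stay as the last step left them, time stands still between calls to the robot, and variables do not carry over. Pictures are saved under pics/ and viewed, about 8 in all and at most 12, crops included, and the job is handed in when it is done.

```bash
mkdir -p pics; ls; cat > h.py <<'E'
import numpy as np, cv2
from bench import robot, eyes, close_job
def snap(n,f=None):
    P=eyes.camera_params(n); im,d=eyes.snapshot(n)
    np.savez('last_%s.npz'%n,im=im,d=d,M=P['mtx'],k=P['k1'],W=P['world_to_cam'])
    if f: cv2.imwrite('pics/'+f,im[:,:,::-1])
    return im,d,P
def load(n):
    z=np.load('last_%s.npz'%n); return z['im'],z['d'],dict(mtx=z['M'],k1=float(z['k']),world_to_cam=z['W'])
def ray(P,uv):
    M=np.array(P['mtx']);uv=np.atleast_2d(np.array(uv,float))
    s=cv2.undistortPoints(uv.reshape(-1,1,2),M,np.array([P['k1'],0,0,0.]))[:,0]
    W=np.array(P['world_to_cam']);R=W[:3,:3]
    d=np.c_[s[:,0],-s[:,1],-np.ones(len(s))]
    return -R.T@W[:3,3], d@R
def onz(P,uv,z):
    o,d=ray(P,uv); return o+d*((z-o[2])/d[:,2])[:,None]
def dep(P,D,uv):
    o,d=ray(P,uv);u=np.atleast_2d(uv).astype(int); return o+d*D[u[:,1],u[:,0]][:,None]
def cloud(P,D,st=1):
    v,u=np.mgrid[0:480:st,0:640:st]; uv=np.c_[u.ravel(),v.ravel()]
    return dep(P,D,uv).reshape(u.shape+(3,))
E
python3 - <<'E'
from h import *
print(robot.get_obs())
for n in('scene','top'):
    im,d,P=snap(n,n+'0.png'); print(n,ray(P,[[320,240]]),(d>0).mean(),P['k1'])
E
```

```text
pics
{'time': 0.0, 'joint_positions': array([ 1.21789302e+00,  8.79653371e-02,  1.37224511e+00, -1.53322465e-05,
        1.68360627e+00, -1.03123712e-01]), 'qvel': array([ 0.00012282, -0.00123799,  0.00145035, -0.00110343,  0.00052438,
       -0.00136941]), 'joint_torque': array([ 9.72341695e-04, -3.40188932e+01, -3.02422678e+01,  7.19299098e-02,
        3.29917716e-02, -1.73786689e-04]), 'tool_pos': array([0.1357854 , 0.53240584, 0.20430318]), 'ee_rot': array([-3.14137886e+00,  2.21381665e-03,  1.32101526e+00]), 'wrist_force': array([ 0.26513164,  0.43438197, -0.0240934 ]), 'wrist_torque': array([-0.00923024,  0.00120248, -0.03513313]), 'width': 0.09408695446252836}
scene (array([ 1.08564243, -0.7742013 ,  0.72802018]), array([[-0.51135866,  0.62823548, -0.58656655]])) 0.9960970052083333 -0.11291880364640562
top (array([ 0.32253759, -0.09616076,  1.12769149]), array([[ 1.42089976e-01, -9.28278667e-04, -9.89897297e-01]])) 0.99591796875 -0.06908175367526578
```

View pics/scene0.png

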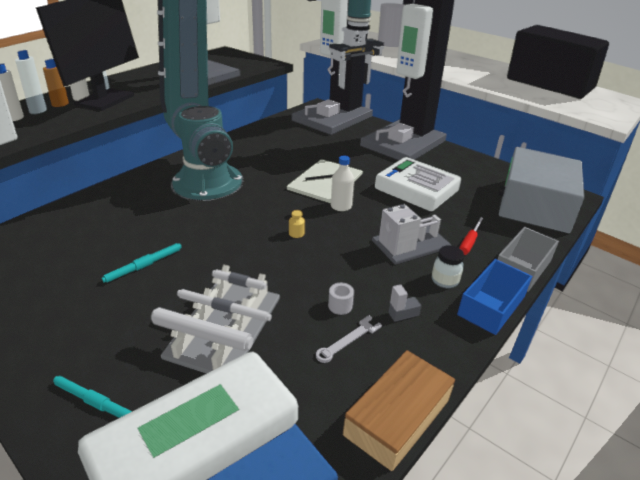

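View pics/top0.png

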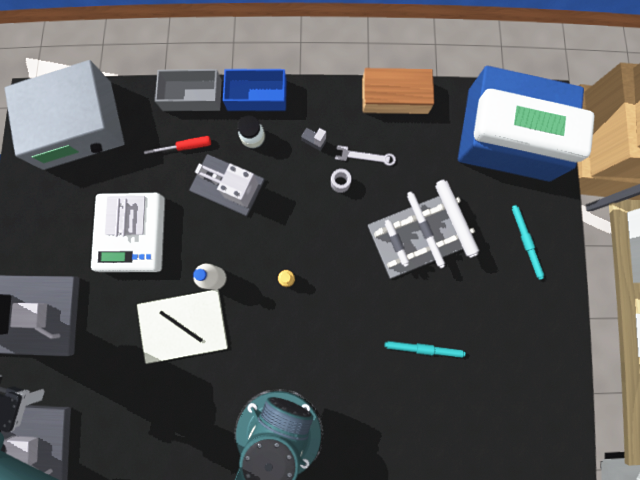

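Top view (left = +y, up = +x). The things that could be taken for the drift are: short rod (397,242), middle rod with dark grip and long (425,229), thick plain rod (458,218), turquoise look-alikes (427,350) and (528,242). I choose the middle one. The housing is at (228,185) with its rails pointing up and left, and the balance is at (128,232).

```bash
cat > m.py <<'E'
from h import *
im,d,P=load('top'); C=cloud(P,d); Z=C[...,2]
def box(name,roi,zlo,zhi,extra=None):
    x0,y0,x1,y1=roi; m=np.zeros(Z.shape,bool); m[y0:y1,x0:x1]=True
    m&=(Z>zlo)&(Z<zhi)
    if extra is not None: m&=extra
    n,l,s,_=cv2.connectedComponentsWithStats(m.astype(np.uint8)); 
    i=1+np.argmax(s[1:,4]); p=C[l==i]
    r=cv2.minAreaRect((p[:,:2]*1000).astype(np.float32)); print(name,len(p),'c',np.round(r[0],1),'sz',np.round(r[1],1),'ang',round(r[2],2),'z',np.round(np.median(p[:,2]),4)); return p
box('hfoot',(170,140,280,225),.006,.03)
box('hblock',(170,140,280,225),.095,.115)
box('hall',(170,140,280,225),.006,.2)
box('bal',(80,180,175,280),.045,.12)
box('pan',(80,180,175,280),.0575,.067)
box('cradle',(80,180,175,280),.072,.12)
box('rackall',(355,170,480,285),.006,.05)
for n,r in(('short',(375,210,412,270)),('drift',(400,185,447,270)),('thick',(434,175,482,260))):
    p=box(n,r,.066,.1)
    q=p[:,:2]-p[:,:2].mean(0); print(np.degrees(np.arctan2(*np.linalg.svd(q,full_matrices=0)[2][0][::-1])))
big=cv2.resize(im[130:280,80:280],None,fx=4,fy=4,interpolation=cv2.INTER_CUBIC); 
b2=cv2.resize(im[170:290,350:490],None,fx=4,fy=4,interpolation=cv2.INTER_CUBIC)
cv2.imwrite('pics/c1.png',big[:,:,::-1]); cv2.imwrite('pics/c2.png',b2[:,:,::-1])
E
python3 m.py
```

```text
hfoot 980 c [626.4 150.5] sz [172.7 107.8] ang 68.76 z 0.0115
hblock 774 c [610.3 110.2] sz [65.3 71.2] ang 66.19 z 0.1025
hall 2594 c [628.1 150.6] sz [170.  111.4] ang 65.99 z 0.025
bal 4995 c [496.1 394. ] sz [200.1 170.2] ang 1.72 z 0.0548
pan 925 c [535.4 394.9] sz [ 98.  104.3] ang 0.34 z 0.06
cradle 293 c [526.  394.9] sz [96.1 28.8] ang 0.26 z 0.0807
rackall 2173 c [ 480.3 -305.1] sz [149.8 125.5] ang 22.39 z 0.0114
short 336 c [ 471.9 -284.4] sz [119.8  22.8] ang 22.29 z 0.0706
-157.41737603767217
drift 499 c [ 503.5 -356.2] sz [194.3  22.1] ang 20.12 z 0.07
-158.07997526403085
thick 1127 c [ 532.8 -435. ] sz [198.2  56.3] ang 17.39 z 0.0841
-157.32585530718728
```

View pics/c2.png

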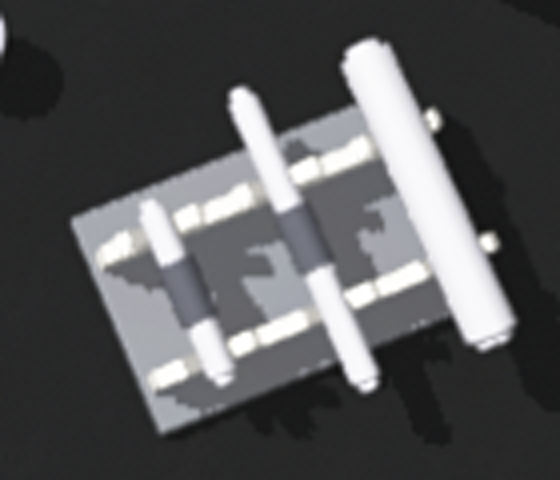

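View pics/c1.png

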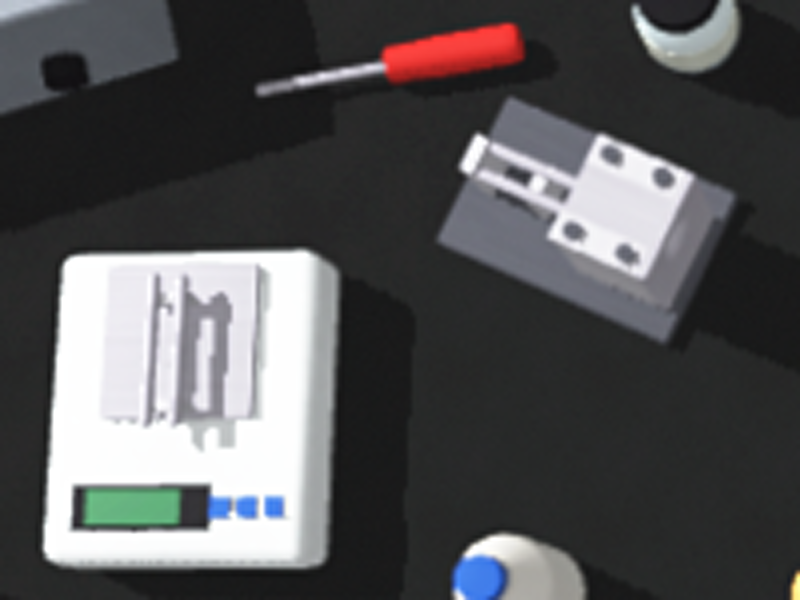

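The crop confirms it: the middle rod (centre ~(305,238) in the crop) is thin and long with a dark grip. The short rod is at its left, and the plain thick rod at its right. In the other crop, the housing's rails run to the upper left with the stop at (475,155), and the cradle bars lie along x on the pan.

```bash
cat > plan.py <<'E'
# python3 plan.py "x,y,z,yawdeg" ... : prints last row (turn deg, shift mm) of each 5-row call, tool down
import sys,numpy as np
from h import robot
from scipy.spatial.transform import Rotation as R
o=robot.get_obs(); T=R.from_euler('xyz',o['ee_rot']); p=np.array(o['tool_pos'])
print('t',round(o['time'],2),'pos',p.round(4),'rot',np.degrees(o['ee_rot']).round(2),'F',o['wrist_force'].round(1),'w',round(o['width'],4),'q',np.degrees(o['joint_positions']).round(0))
for a in sys.argv[1:]:
    x,y,z,yaw=map(float,a.split(','))
    G=R.from_euler('xyz',[180,0,yaw],degrees=True)
    n=max(1,int(np.ceil(max(np.linalg.norm(np.array([x,y,z])-p)/.24,np.degrees((T.inv()*G).magnitude())/42))))
    for i in range(n):
        P=p+(np.array([x,y,z])-p)/(n-i); rv=(T.inv()*G).as_rotvec()/(n-i)
        w=np.round(np.degrees(rv),1); s=np.round(T.inv().apply(P-p)*1000,0 if np.linalg.norm(P-p)>.1 else 1)
        print(a if i==n-1 else '  ..',[w.tolist(),s.tolist()])
        p=p+T.apply(s/1000); T=T*R.from_rotvec(np.radians(w))
E
python3 plan.py 0.136,0.533,0.25,75.7 0.5035,-0.3562,0.2,-67.8
```

```text
t 0.1 pos [0.1358 0.5325 0.2044] rot [-1.7999e+02  1.1000e-01  7.5690e+01] F [-0.4  0.6  0.2] w 0.0941 q [70.  5. 79. -0. 96. -6.]
0.136,0.533,0.25,75.7 [[-0.0, 0.1, -0.0], [0.5, 0.0, -45.6]]
  .. [[0.0, 0.0, 28.7], [-154.0, 115.0, 10.0]]
  .. [[0.0, 0.0, 28.7], [-80.0, 175.0, 10.0]]
  .. [[0.0, 0.0, 28.7], [14.0, 192.0, 10.0]]
  .. [[0.0, 0.0, 28.7], [105.0, 162.0, 10.0]]
0.5035,-0.3562,0.2,-67.8 [[0.0, -0.0, 28.7], [169.0, 92.0, 10.0]]
```

```bash
python3 -m jog '[[[0,0,0],[0,0,-46],-1]]'
python3 -m jog '[[[0,0,28.7],[-154,115,10],0],[[0,0,28.7],[-154,115,10],0],[[0,0,28.7],[-154,115,10],0],[[0,0,28.7],[-154,115,10],0]]'
python3 -m jog '[[[0,0,28.7],[-80,175,10],0],[[0,0,28.7],[-80,175,10],0],[[0,0,28.7],[-80,175,10],0],[[0,0,28.7],[-80,175,10],0]]'
python3 -m jog '[[[0,0,28.7],[14,192,10],0],[[0,0,28.7],[14,192,10],0],[[0,0,28.7],[14,192,10],0],[[0,0,28.7],[14,192,10],0]]'
python3 -m jog '[[[0,0,28.7],[105,162,10],0],[[0,0,28.7],[105,162,10],0],[[0,0,28.7],[105,162,10],0],[[0,0,28.7],[105,162,10],0]]'
python3 -m jog '[[[0,0,28.7],[169,92,10],0],[[0,0,28.7],[169,92,10],0],[[0,0,28.7],[169,92,10],0],[[0,0,28.7],[169,92,10],0],[[0,0,28.7],[169,92,10],0]]'
python3 - <<'E'
from h import *
im,d,P=snap('wrist','w0.png'); print(ray(P,[[320,240]]))
C=cloud(P,d);Z=C[...,2]
# rod points by height, near expected line
p=C.reshape(-1,3); a=np.radians(22.2);u=np.array([np.cos(a),np.sin(a)]);n=np.array([-u[1],u[0]])
q=p[:,:2]-[.5035,-.3562]; t=q@u; s=q@n
m=(p[:,2]>.068)&(abs(s)<.016)&(abs(t)<.115)
for lo,hi in((-.095,-.055),(-.03,-.02),(-.018,.018),(.022,.035),(.05,.09)):
    k=m&(t>lo)&(t<hi)
    if k.sum()>5: print(lo,k.sum(),'s',s[k].min().round(4),s[k].max().round(4),np.median(s[k]).round(4),'ztop',np.percentile(p[k,2],98).round(4))
print('ends',t[m].min(),t[m].max())
E
python3 plan.py
```

```text
time: 0.2
tool_pos: [0.1341, 0.5277, 0.2408]
ee_rot: [-3.139, 0.023, 1.321]
wrist_force: [-0.9, 0.7, -1.2]
width: 0.0936
time: 0.6
tool_pos: [0.2096, 0.3531, 0.2409]
ee_rot: [3.141, 0.001, 0.817]
wrist_force: [-0.2, -1.0, -0.5]
width: 0.0657
time: 1.0
tool_pos: [0.2827, 0.1753, 0.2311]
ee_rot: [3.141, -0.0, 0.315]
wrist_force: [1.1, 1.2, -0.4]
width: 0.047
time: 1.4
tool_pos: [0.3563, -0.0029, 0.2211]
ee_rot: [-3.142, -0.0, -0.187]
wrist_force: [0.5, 0.2, 0.6]
width: 0.0468
time: 1.8
tool_pos: [0.4304, -0.1812, 0.2107]
ee_rot: [3.142, 0.001, -0.688]
wrist_force: [0.0, -0.0, -0.0]
width: 0.0472
time: 2.3
tool_pos: [0.5032, -0.3609, 0.1968]
ee_rot: [3.138, 0.004, -1.188]
wrist_force: [0.5, 0.6, -0.5]
width: 0.0469
(array([ 0.57622563, -0.33151355,  0.37568438]), array([[-0.24765513, -0.0984192 , -0.96384029]]))
-0.095 692 s -0.0094 0.0057 -0.0019 ztop 0.0724
-0.03 212 s -0.0086 0.0059 -0.0014 ztop 0.0725
-0.018 1568 s -0.016 0.0159 -0.0015 ztop 0.3207
0.022 6895 s -0.016 0.016 -0.0002 ztop 0.3126
0.05 2313 s -0.0086 0.0075 -0.0046 ztop 0.3757
ends -0.09860238819111161 0.10137239213526734
t 2.35 pos [ 0.5029 -0.3584  0.1981] rot [179.86   0.28 -67.95] F [-0.3  0.7  0.7] w 0.0473 q [-41.  14.  69.   0.  97.  27.]
```

View pics/w0.png

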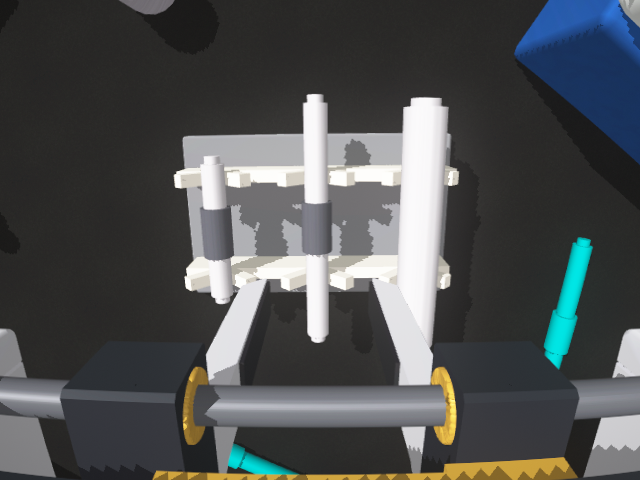

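The wrist view shows the long rod with dark grip (317,227) between the fingers, clear of the neighbours at (217,230) and (425,220). It is about 1.5 mm off the first estimate. I descend next.

```bash
python3 plan.py 0.5054,-0.3572,0.044,-67.8
```

```text
t 2.35 pos [ 0.5029 -0.3584  0.1981] rot [179.86   0.28 -67.95] F [-0.3  0.7  0.7] w 0.0473 q [-41.  14.  69.   0.  97.  27.]
0.5054,-0.3572,0.044,-67.8 [[0.1, 0.3, -0.1], [1.0, -3.0, 154.0]]
```

```bash
python3 -m jog '[[[0,0,0],[1,-2,50],0],[[0,0,0],[1,-2,100],0],[[0,0,0],[1,-2,130],0],[[0,0,0],[1,-2,154],0],[[0,0,0],[1,-2,154],0]]'
python3 -m jog '[[[0,0,0],[0,0,0],1],[[0,0,0],[0,0,0],1],[[0,0,0],[0,0,0],1],[[0,0,0],[0,0,0],1]]'; python3 plan.py
```

```text
time: 2.85
tool_pos: [0.5028, -0.3532, 0.0431]
ee_rot: [3.138, 0.009, -1.182]
wrist_force: [-0.3, 0.4, -0.5]
width: 0.0469
time: 3.25
tool_pos: [0.5064, -0.3567, 0.0499]
ee_rot: [-3.14, -0.001, -1.183]
wrist_force: [-0.9, 2.7, 5.7]
width: 0.0235
t 3.25 pos [ 0.5064 -0.3567  0.0499] rot [-1.7988e+02 -7.0000e-02 -6.7790e+01] F [-0.9  2.7  5.7] w 0.0235 q [-40.  18.  81.   0.  81.  27.]
```

```bash
python3 -m jog '[[[0,0,0],[0,0,0],1],[[0,0,0],[0,0,-40],1],[[0,0,0],[0,0,-80],1],[[0,0,0],[0,0,-120],1],[[0,0,0],[0,0,-120],1]]'
python3 -m jog '[[[0,0,0],[0,0,0],1],[[0,0,0],[0,0,0],1]]'; python3 - <<'E'
from h import *
im,d,P=snap('wrist','w1.png')
o=robot.get_obs(); p=np.array(o['tool_pos']); print(p,np.degrees(o['ee_rot']))
C=cloud(P,d).reshape(-1,3); yaw=o['ee_rot'][2]; a=yaw+np.pi/2;u=np.array([np.cos(a),np.sin(a)]);n=np.array([-u[1],u[0]])
q=C[:,:2]-p[:2];t=q@u;s=q@n; m=(abs(s)<.02)&(abs(C[:,2]-p[2]-.02)<.02)&(abs(t)<.12)
for lo,hi in((-.11,-.06),(-.06,-.03),(.03,.06),(.06,.09),(.09,.12)):
    k=m&(t>lo)&(t<hi)
    if k.sum()>5: print(lo,k.sum(),'s',s[k].min().round(4),s[k].max().round(4),'ztop',np.percentile(C[k,2],95).round(4))
print(t[m].min(),t[m].max())
E
```

```text
time: 3.75
tool_pos: [0.5085, -0.3596, 0.1756]
ee_rot: [-3.135, -0.013, -1.184]
wrist_force: [0.9, -1.3, -0.6]
width: 0.0234
time: 3.95
tool_pos: [0.5045, -0.3562, 0.1646]
ee_rot: [3.139, 0.004, -1.184]
wrist_force: [-0.4, -0.4, -3.6]
width: 0.0233
[ 0.50436492 -0.35606302  0.16408018] [179.85181953   0.28585347 -67.82109051]
-0.11 1536 s -0.0091 0.009 ztop 0.1866
-0.06 412 s -0.0086 0.0089 ztop 0.1865
0.03 3128 s -0.0086 0.0095 ztop 0.1864
0.06 3501 s -0.0081 0.0096 ztop 0.1864
0.09 850 s -0.0078 0.0093 ztop 0.186
-0.09411968993105167 0.09923145331951828
```

View pics/w1.png

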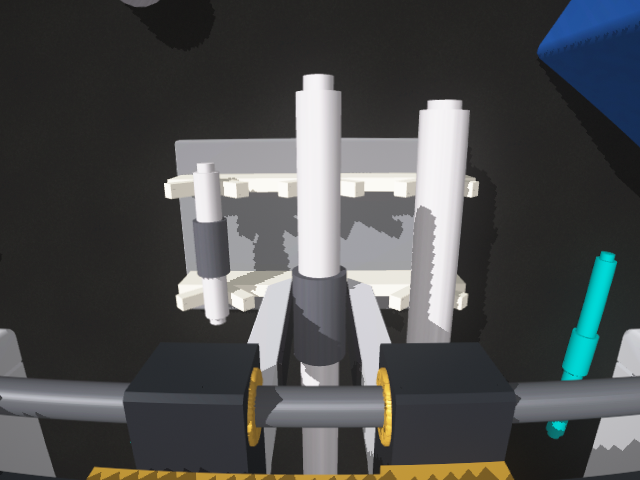

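The drift is held level. Its axis is 13.5 mm above the TCP and it is centred lengthwise. Next I go above and in front of the housing and measure the block and drift in one wrist view.

```bash
python3 plan.py 0.5415,-0.0452,0.165,-23.9
```

```text
t 4.0 pos [ 0.5044 -0.3561  0.1641] rot [179.85   0.29 -67.82] F [-0.7 -0.1 -2.1] w 0.0232 q [-40.  14.  72.  -0.  94.  27.]
  .. [[0.0, 0.2, -22.0], [-137.0, -76.0, 0.0]]
0.5415,-0.0452,0.165,-23.9 [[0.0, 0.1, -21.9], [-99.0, -121.0, -0.0]]
```

```bash
python3 -m jog '[[[0,0,-22],[-137,-76,0],1],[[0,0,-22],[-137,-76,0],1],[[0,0,-22],[-137,-76,0],1],[[0,0,-22],[-137,-76,0],1]]'
python3 -m jog '[[[0,0,-22],[-99,-121,0],1],[[0,0,-22],[-99,-121,0],1],[[0,0,-22],[-99,-121,0],1],[[0,0,-22],[-99,-121,0],1],[[0,0,-22],[-99,-121,0],1]]'
python3 -m jog '[[[0,0,0],[0,0,0],1],[[0,0,0],[0,0,0],1]]'; cat > m2.py <<'E'
from h import *
import sys
im,d,P=snap('wrist',sys.argv[1]); o=robot.get_obs(); p=np.array(o['tool_pos']); print(o['time'],p,np.degrees(o['ee_rot']))
A=cloud(P,d); C=A.reshape(-1,3); a=o['ee_rot'][2]+np.pi/2;u=np.array([np.cos(a),np.sin(a)]);n=np.array([-u[1],u[0]])
q=C[:,:2]-p[:2];t=q@u;s=q@n; m=(abs(s)<.02)&(abs(C[:,2]-p[2]-.018)<.012)&(abs(t)<.12)
for lo,hi in((-.09,-.06),(.03,.06),(.06,.09)):
    k=m&(t>lo)&(t<hi)
    if k.sum()>5: print('drift',lo,k.sum(),'s',s[k].min().round(4),s[k].max().round(4),'ztop',np.percentile(C[k,2],95).round(4))
print('drift end',t[m].max())
ok=(d>0).ravel()
def comp(name,zlo,zhi,near,rad):
    k=(ok&(C[:,2]>zlo)&(C[:,2]<zhi)&(np.hypot(*(C[:,:2]-near).T)<rad)).reshape(480,640).astype(np.uint8)
    nn,l,st,_=cv2.connectedComponentsWithStats(k); i=1+np.argmax(st[1:,4]); p3=A[l==i]
    r=cv2.minAreaRect((p3[:,:2]*1000).astype(np.float32)); print(name,len(p3),np.round(r[0],1),np.round(r[1],1),round(r[2],2),np.median(p3[:,2]).round(4)); return p3
H=np.array([.6103,.1102])
comp('block',.099,.1055,H,.08); comp('blockall',.099,.115,H,.08)
uh=np.array([np.cos(np.radians(66.1)),np.sin(np.radians(66.1))])
comp('rails',.060,.075,H+uh*.07,.06); comp('foot',.006,.02,H+uh*.045,.15)
E
python3 m2.py w2.png
```

```text
time: 4.4
tool_pos: [0.5236, -0.1957, 0.1651]
ee_rot: [-3.141, 0.006, -0.793]
wrist_force: [0.2, -0.9, -2.2]
width: 0.0235
time: 4.9
tool_pos: [0.5413, -0.0451, 0.1657]
ee_rot: [3.14, 0.003, -0.414]
wrist_force: [-0.6, -1.1, -2.0]
width: 0.0234
time: 5.1
tool_pos: [0.5417, -0.0478, 0.1668]
ee_rot: [3.141, 0.001, -0.418]
wrist_force: [-0.1, 0.1, -2.4]
width: 0.0231
5.15 [ 0.5417641  -0.04782379  0.16696519] [ 1.79965506e+02  3.68551495e-02 -2.39782126e+01]
drift -0.09 1523 s -0.0096 0.0084 ztop 0.1888
drift 0.03 3122 s -0.0092 0.0089 ztop 0.1887
drift 0.06 3509 s -0.0087 0.009 ztop 0.1887
drift end 0.09910817568615961
block 2412 [600.4  84.3] [10.  70.3] 65.95 0.1028
blockall 2412 [600.4  84.3] [10.  70.3] 65.95 0.1028Traceback (most recent call last):
  File "m2.py", line 18, in <module>
    comp('rails',.060,.075,H+uh*.07,.06); comp('foot',.006,.02,H+uh*.045,.15)
    ~~~~^^^^^^^^^^^^^^^^^^^^^^^^^^^^^^^^
  File "m2.py", line 13, in comp
    nn,l,st,_=cv2.connectedComponentsWithStats(k); i=1+np.argmax(st[1:,4]); p3=A[l==i]
                                                       ~~~~~~~~~^^^^^^^^^^
    return _wrapfunc(a, 'argmax', axis=axis, out=out, **kwds)
    return bound(*args, **kwds)
ValueError: attempt to get argmax of an empty sequence
```

View pics/w2.png

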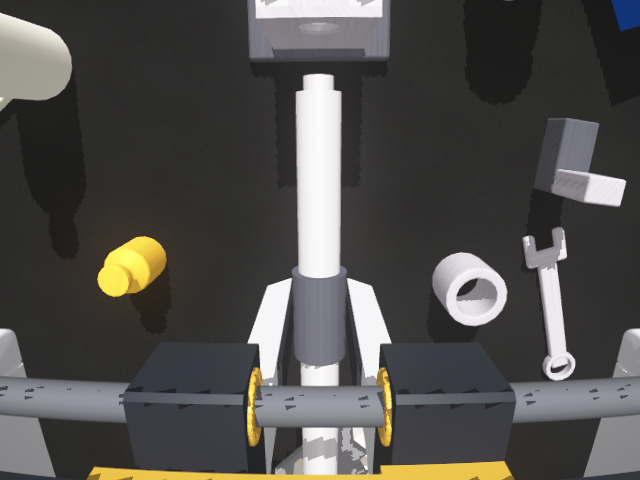

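The view shows the plate hole (318,28) straight ahead of the drift tip (318,80). By depth, the lateral error is 0.2 mm and the angle error under 0.1°. I now lower the drift axis to 75 mm.

```bash
sed -i 's/^comp(.rails.*$//' m2.py; python3 -m jog '[[[0,0,0],[0,0,40],1],[[0,0,0],[0,0,80],1],[[0,0,0],[0,0,105],1],[[0,0,0],[0,0,105],1],[[0,0,0],[0,0,105],1]]'
python3 -m jog '[[[0,0,0],[0,0,0],1],[[0,0,0],[0,0,0],1]]'; python3 m2.py w3.png
```

```text
time: 5.65
tool_pos: [0.5421, -0.0471, 0.0628]
ee_rot: [3.142, 0.0, -0.417]
wrist_force: [0.0, 0.0, -2.0]
width: 0.0233
time: 5.85
tool_pos: [0.5437, -0.0466, 0.065]
ee_rot: [-3.14, -0.005, -0.416]
wrist_force: [-0.2, 0.2, -2.0]
width: 0.0235
5.9 [ 0.54342194 -0.04648257  0.06471111] [-179.94184869   -0.22675083  -23.82597825]
drift -0.09 1528 s -0.0099 0.0081 ztop 0.0869
drift 0.03 3127 s -0.0095 0.0085 ztop 0.087
drift 0.06 3507 s -0.0091 0.0087 ztop 0.0872
drift end 0.09911158681555371Traceback (most recent call last):
  File "m2.py", line 16, in <module>
    comp('block',.099,.1055,H,.08); comp('blockall',.099,.115,H,.08)
    ~~~~^^^^^^^^^^^^^^^^^^^^^^^^^^
  File "m2.py", line 13, in comp
    nn,l,st,_=cv2.connectedComponentsWithStats(k); i=1+np.argmax(st[1:,4]); p3=A[l==i]
                                                       ~~~~~~~~~^^^^^^^^^^
    return _wrapfunc(a, 'argmax', axis=axis, out=out, **kwds)
    return bound(*args, **kwds)
ValueError: attempt to get argmax of an empty sequence
```

```bash
for i in 1 2 3 4; do python3 -m jog '[[[0,0,0],[0,0,0],1]]' | sed -n 2,3p; done
```

```text
tool_pos: [0.5428, -0.0462, 0.0639]
ee_rot: [-3.141, -0.002, -0.416]
tool_pos: [0.5424, -0.0461, 0.0632]
ee_rot: [-3.141, -0.001, -0.415]
tool_pos: [0.5421, -0.046, 0.0627]
ee_rot: [-3.141, -0.0, -0.415]
tool_pos: [0.542, -0.046, 0.0625]
ee_rot: [-3.142, -0.0, -0.415]
```

Settled, with the axis at 75 mm and the lateral error about 0.3 mm. Now I insert gently.

```bash
python3 -m jog '[[[0,0,0],[0,-10,0],1],[[0,0,0],[0,-20,0],1],[[0,0,0],[0,-28,0],1],[[0,0,0],[0,-34,0],1],[[0,0,0],[0,-40,0],1]]'
python3 -m jog '[[[0,0,0],[0,-4,0],1],[[0,0,0],[0,-8,0],1],[[0,0,0],[0,-12,0],1],[[0,0,0],[0,-16,0],1],[[0,0,0],[0,-20,0],1]]'; python3 plan.py
```

```text
time: 6.8
tool_pos: [0.5584, -0.0087, 0.0624]
ee_rot: [3.142, 0.0, -0.415]
wrist_force: [-0.5, 0.9, -2.7]
width: 0.0232
time: 7.3
tool_pos: [0.5626, 0.0015, 0.0614]
ee_rot: [3.125, 0.003, -0.418]
wrist_force: [-7.8, -17.2, -0.9]
width: 0.023
t 7.3 pos [0.5626 0.0015 0.0614] rot [ 1.7904e+02  1.5000e-01 -2.3930e+01] F [ -7.8 -17.2  -0.9] w 0.023 q [-5. 11. 88. -1. 81. 19.]
```

```bash
python3 -m jog '[[[0,0,0],[0,-3,0],1],[[0,0,0],[0,-6,0],1],[[0,0,0],[0,-9,0],1],[[0,0,0],[0,-12,0],1],[[0,0,0],[0,-15,0],1]]'; python3 m2.py w4.png 2>/dev/null
```

```text
time: 7.8
tool_pos: [0.5685, 0.0149, 0.0613]
ee_rot: [3.125, 0.003, -0.418]
wrist_force: [-7.9, -16.8, -0.3]
width: 0.0233
7.85 [0.5687768  0.01542407 0.06127648] [ 1.79084161e+02  1.65419913e-01 -2.39556661e+01]
drift -0.09 1531 s -0.0097 0.0082 ztop 0.0824
drift 0.03 3158 s -0.0091 0.0089 ztop 0.0837
drift 0.06 1127 s -0.0087 0.0089 ztop 0.0839
drift end 0.0701105807376344
block 30828 [607.9 102.2] [47.9 70.6] 66.48 0.1029
blockall 33284 [607.9 102.2] [47.9 70.6] 66.48 0.103
```

```bash
python3 -m jog '[[[0,0,0],[0,-4,0],1],[[0,0,0],[0,-8,0],1],[[0,0,0],[0,-12,0],1],[[0,0,0],[0,-16,0],1],[[0,0,0],[0,-20,0],1]]';  python3 -m jog '[[[0,0,0],[0,-3,0],1],[[0,0,0],[0,-6,0],1],[[0,0,0],[0,-9,0],1],[[0,0,0],[0,-12,0],1]]'; cat > m3.py <<'E'
from h import *
import sys
im,d,P=snap(sys.argv[1],sys.argv[2]); A=cloud(P,d).reshape(-1,3); o=robot.get_obs()
H=np.array([.6112,.1095]);a=np.radians(66.0);u=np.array([np.cos(a),np.sin(a)]);n=np.array([-u[1],u[0]])
print('tcp h',((np.array(o['tool_pos'][:2])-H)@u).round(4),((np.array(o['tool_pos'][:2])-H)@n).round(4))
q=A[:,:2]-H;x=q@u;y=q@n
k=(abs(y)<.017)&(x>.033)&(x<.1)&(A[:,2]>.082)&(A[:,2]<.096)
print('pin pts',k.sum()); 
if k.sum()>10: print('x',x[k].min().round(4),x[k].max().round(4),'y',y[k].min().round(4),y[k].max().round(4),'top',np.percentile(A[k,2],98).round(4))
E
python3 m3.py wrist w5.png;python3 m3.py top t5.png
```

```text
time: 8.35
tool_pos: [0.5765, 0.0332, 0.0611]
ee_rot: [3.125, 0.003, -0.418]
wrist_force: [-7.2, -17.4, -1.1]
width: 0.0232
time: 8.75
tool_pos: [0.5813, 0.0443, 0.061]
ee_rot: [3.125, 0.004, -0.418]
wrist_force: [-7.6, -16.3, -1.0]
width: 0.0236
tcp h -0.0693 0.0007
pin pts 3585
x 0.0344 0.0524 y -0.0131 0.0138 top 0.0906
tcp h -0.0666 0.0006
pin pts 78
x 0.0369 0.0594 y -0.0119 0.0152 top 0.0927
```

```bash
python3 -c "
import cv2,numpy as np
a=cv2.imread('pics/w5.png');b=cv2.imread('pics/t5.png')[130:250,160:300]
b=cv2.resize(b,None,fx=3.4,fy=3.4,interpolation=cv2.INTER_CUBIC)
b=cv2.copyMakeBorder(b,0,480-b.shape[0],0,0,0) if b.shape[0]<480 else b[:480]
o=cv2.hconcat([a,b]);cv2.imwrite('pics/m5.png',cv2.resize(o,None,fx=800/o.shape[1],fy=800/o.shape[1]))"
```

```text
(no output)
```

View pics/m5.png

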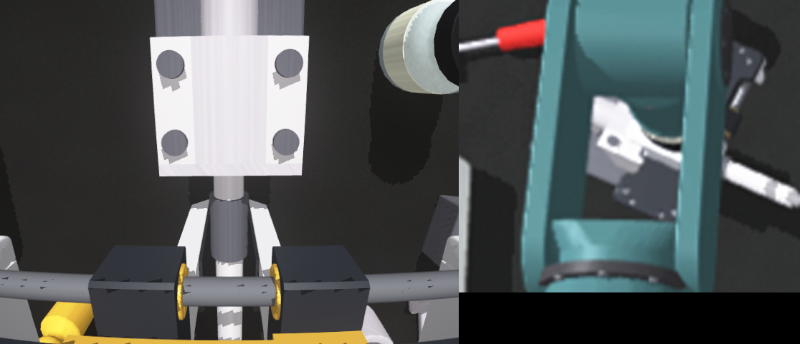

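In the wrist half, the pin stands well out of the block (top of picture). The grip edge is at row ~269, the same as before, so the drift has not slipped. The top view is occluded by the arm. A few more mm are needed.

```bash
python3 -m jog '[[[0,0,0],[0,-2,0],1],[[0,0,0],[0,-4,0],1],[[0,0,0],[0,-6,0],1],[[0,0,0],[0,-8,0],1],[[0,0,0],[0,-8,0],1]]';  python3 m3.py wrist w6.png; python3 m3.py scene s6.png
```

```text
time: 9.35
tool_pos: [0.5886, 0.0599, 0.0625]
ee_rot: [-3.141, -0.0, -0.415]
wrist_force: [-1.3, -0.9, -1.7]
width: 0.0229
tcp h -0.0546 0.0004
pin pts 5693
x 0.0332 0.0703 y -0.0132 0.0141 top 0.0907
tcp h -0.0545 0.0005
pin pts 114
x 0.0471 0.0997 y -0.017 0.0057 top 0.0914
```

The force dropped, so the pin is free (drift tip at ~45 mm, pin centre ~75 mm). I withdraw.

```bash
python3 -m jog '[[[0,0,0],[0,0,0],1],[[0,0,0],[0,15,0],1],[[0,0,0],[0,40,0],1],[[0,0,0],[0,70,0],1],[[0,0,0],[0,100,0],1]]'; python3 -m jog '[[[0,0,0],[0,30,0],1],[[0,0,0],[0,40,0],1],[[0,0,0],[0,40,-40],1],[[0,0,0],[0,40,-80],1],[[0,0,0],[0,40,-100],1]]'; python3 -m jog '[[[0,0,0],[0,0,0],1]]'; python3 m2.py w7.png; python3 plan.py 0.5064,-0.3567,0.165,-67.8
```

```text
time: 9.95
tool_pos: [0.5475, -0.0337, 0.0627]
ee_rot: [-3.141, -0.001, -0.415]
wrist_force: [-0.2, -0.5, -2.7]
width: 0.0229
time: 10.45
tool_pos: [0.5336, -0.0694, 0.1669]
ee_rot: [-3.139, -0.007, -0.416]
wrist_force: [-0.2, 0.1, -2.3]
width: 0.0233
time: 10.55
tool_pos: [0.5345, -0.0694, 0.1673]
ee_rot: [-3.139, -0.01, -0.416]
wrist_force: [-0.7, -0.0, -3.1]
width: 0.0232
10.6 [ 0.53300803 -0.06904996  0.16427147] [-179.91921835   -0.2509752   -23.80524401]
drift -0.09 1510 s -0.011 0.007 ztop 0.1891
drift 0.03 3134 s -0.0106 0.0074 ztop 0.1894
drift 0.06 3506 s -0.0102 0.0076 ztop 0.1895
drift end 0.09942638214977832
t 10.6 pos [ 0.533  -0.069   0.1643] rot [-179.92   -0.25  -23.81] F [-0.8  0.1 -3. ] w 0.0231 q [-13.   4.  84.   0.  91.  10.]
  .. [[-0.1, -0.1, 22.0], [46.0, 137.0, -0.0]]
0.5064,-0.3567,0.165,-67.8 [[-0.1, -0.1, 22.0], [94.0, 110.0, -1.0]]Traceback (most recent call last):
  File "m2.py", line 16, in <module>
    comp('block',.099,.1055,H,.08); comp('blockall',.099,.115,H,.08)
    ~~~~^^^^^^^^^^^^^^^^^^^^^^^^^^
  File "m2.py", line 13, in comp
    nn,l,st,_=cv2.connectedComponentsWithStats(k); i=1+np.argmax(st[1:,4]); p3=A[l==i]
                                                       ~~~~~~~~~^^^^^^^^^^
    return _wrapfunc(a, 'argmax', axis=axis, out=out, **kwds)
    return bound(*args, **kwds)
ValueError: attempt to get argmax of an empty sequence
```

```bash
python3 -m jog '[[[0,0,22],[46,137,0],1],[[0,0,22],[46,137,0],1],[[0,0,22],[46,137,0],1],[[0,0,22],[46,137,0],1]]'; python3 -m jog '[[[0,0,22],[94,110,-1],1],[[0,0,22],[94,110,-1],1],[[0,0,22],[94,110,-1],1],[[0,0,22],[94,110,-1],1],[[0,0,22],[94,110,-1],1]]'; python3 -m jog '[[[0,0,0],[0,0,0],1],[[0,0,0],[0,0,0],1],[[0,0,0],[0,0,0],1],[[0,0,0],[0,0,0],1]]'; python3 plan.py 0.5054,-0.3572,0.0555,-67.8; python3 m2.py w8.png 2>/dev/null
```

```text
time: 11.0
tool_pos: [0.5165, -0.2174, 0.1591]
ee_rot: [3.138, 0.003, -0.807]
wrist_force: [0.1, 0.3, -2.5]
width: 0.0231
time: 11.5
tool_pos: [0.5045, -0.3563, 0.1605]
ee_rot: [3.14, 0.005, -1.184]
wrist_force: [-0.5, 0.7, -2.7]
width: 0.0232
time: 11.9
tool_pos: [0.5057, -0.356, 0.1637]
ee_rot: [-3.141, -0.0, -1.182]
wrist_force: [-0.0, 0.1, -1.9]
width: 0.0233
t 11.9 pos [ 0.5057 -0.356   0.1637] rot [-1.7998e+02 -1.0000e-02 -6.7720e+01] F [-0.   0.1 -1.9] w 0.0233 q [-40.  14.  73.   0.  93.  27.]
0.5054,-0.3572,0.0555,-67.8 [[-0.0, -0.0, 0.1], [1.0, 1.0, 108.0]]
11.95 [ 0.50562536 -0.3562089   0.16375848] [-1.79980126e+02 -1.97277940e-02 -6.77391684e+01]
drift -0.09 1530 s -0.0086 0.0094 ztop 0.1855
drift 0.03 3116 s -0.0081 0.0099 ztop 0.1856
drift 0.06 3511 s -0.0077 0.0101 ztop 0.1857
drift end 0.09911491313929961
```

```bash
python3 -m jog '[[[0,0,0],[1,0,40],1],[[0,0,0],[1,0,75],1],[[0,0,0],[1,0,100],1],[[0,0,0],[1,0,108],1],[[0,0,0],[1,0,112],1]]'; python3 -m jog '[[[0,0,0],[0,0,0],1],[[0,0,0],[0,0,0],1],[[0,0,0],[0,0,0],1],[[0,0,0],[0,0,0],1],[[0,0,0],[0,0,0],1]]'; python3 plan.py
```

```text
time: 12.45
tool_pos: [0.5056, -0.3576, 0.051]
ee_rot: [3.141, 0.001, -1.183]
wrist_force: [0.8, -0.9, -2.5]
width: 0.0231
time: 12.95
tool_pos: [0.5059, -0.3581, 0.0521]
ee_rot: [-3.141, -0.001, -1.184]
wrist_force: [0.8, 0.5, -2.5]
width: 0.0229
t 12.95 pos [ 0.5059 -0.3581  0.0521] rot [-1.7997e+02 -5.0000e-02 -6.7810e+01] F [ 0.8  0.5 -2.5] w 0.0229 q [-41.  18.  81.   0.  81.  27.]
```

```bash
python3 -m jog '[[[0,0,0],[0,0,2],1],[[0,0,0],[0,0,2],1],[[0,0,0],[0,0,2],0],[[0,0,0],[0,0,2],0],[[0,0,0],[0,0,2],0]]'; python3 -m jog '[[[0,0,0],[0,0,0],0],[[0,0,0],[0,0,-10],0],[[0,0,0],[0,0,-50],0],[[0,0,0],[0,0,-90],0],[[0,0,0],[0,0,-130],0]]'; python3 -m jog '[[[0,0,0],[0,0,0],0],[[0,0,0],[0,0,0],0]]'; python3 - <<'E'
from h import *
im,d,P=snap('wrist','w9.png'); p=cloud(P,d).reshape(-1,3); a=np.radians(22.2);u=np.array([np.cos(a),np.sin(a)]);n=np.array([-u[1],u[0]])
q=p[:,:2]-[.5035,-.3562]; t=q@u; s=q@n
m=(p[:,2]>.067)&(p[:,2]<.08)&(abs(s)<.016)&(abs(t)<.115)
for lo,hi in((-.095,-.055),(-.018,.018),(.022,.035),(.05,.09)):
    k=m&(t>lo)&(t<hi); 
    if k.sum()>5: print(lo,k.sum(),'s',s[k].min().round(4),s[k].max().round(4),'ztop',np.percentile(p[k,2],98).round(4))
print('ends',t[m].min(),t[m].max())
E
python3 plan.py
```

```text
time: 13.45
tool_pos: [0.5057, -0.358, 0.0492]
ee_rot: [-3.142, -0.0, -1.184]
wrist_force: [-0.2, 0.0, -1.0]
width: 0.0439
time: 13.95
tool_pos: [0.5056, -0.3578, 0.1815]
ee_rot: [-3.141, -0.0, -1.184]
wrist_force: [0.7, -0.2, 1.0]
width: 0.047
time: 14.15
tool_pos: [0.5064, -0.3584, 0.1817]
ee_rot: [-3.14, -0.004, -1.184]
wrist_force: [1.1, -0.4, -1.3]
width: 0.047
-0.095 816 s -0.0101 0.0065 ztop 0.0724
-0.018 1370 s -0.0127 0.0099 ztop 0.0754
0.022 369 s -0.0089 0.0066 ztop 0.0723
0.05 1258 s -0.0087 0.0075 ztop 0.0725
ends -0.098936538100772 0.10000597582392681
t 14.2 pos [ 0.5055 -0.3577  0.1794] rot [-1.800e+02  1.000e-02 -6.781e+01] F [0.1 0.6 0.8] w 0.0471 q [-41.  14.  71.   0.  95.  27.]
```

The drift is seated again: top 72.4 mm and ends within 1 mm of the start. Now to the pin.

```bash
python3 plan.py 0.64,0.175,0.2,-23.9
```

```text
t 14.2 pos [ 0.5055 -0.3577  0.1794] rot [-1.800e+02  1.000e-02 -6.781e+01] F [0.1 0.6 0.8] w 0.0471 q [-41.  14.  71.   0.  95.  27.]
  .. [[-0.0, 0.0, -14.6], [-148.0, -109.0, -7.0]]
  .. [[-0.0, 0.0, -14.7], [-115.0, -142.0, -7.0]]
0.64,0.175,0.2,-23.9 [[-0.0, 0.0, -14.6], [-76.0, -167.0, -7.0]]
```

```bash
python3 -m jog '[[[0,0,-14.6],[-148,-109,-7],0],[[0,0,-14.6],[-148,-109,-7],0],[[0,0,-14.6],[-148,-109,-7],0],[[0,0,-14.6],[-148,-109,-7],0]]';python3 -m jog '[[[0,0,-14.7],[-115,-142,-7],0],[[0,0,-14.7],[-115,-142,-7],0],[[0,0,-14.7],[-115,-142,-7],0],[[0,0,-14.7],[-115,-142,-7],0]]';python3 -m jog '[[[0,0,-14.6],[-76,-167,-7],0.1],[[0,0,-14.6],[-76,-167,-7],0.1],[[0,0,-14.6],[-76,-167,-7],0.1],[[0,0,-14.6],[-76,-167,-7],0.1],[[0,0,-14.6],[-76,-167,-7],0.1]]'; python3 -m jog '[[[0,0,0],[0,0,0],0.1],[[0,0,0],[0,0,0],0.1],[[0,0,0],[0,0,0],0.1],[[0,0,0],[0,0,0],0.1]]'; python3 m3.py wrist wa.png; python3 plan.py
```

```text
time: 14.6
tool_pos: [0.55, -0.1762, 0.184]
ee_rot: [3.14, 0.005, -0.927]
wrist_force: [0.0, -0.0, -0.6]
width: 0.0471
time: 15.0
tool_pos: [0.5947, 0.0009, 0.1909]
ee_rot: [3.14, 0.004, -0.67]
wrist_force: [0.5, -0.6, 0.3]
width: 0.047
time: 15.5
tool_pos: [0.639, 0.1801, 0.1968]
ee_rot: [3.14, 0.005, -0.411]
wrist_force: [-0.2, 0.9, -0.5]
width: 0.0421
time: 15.9
tool_pos: [0.64, 0.174, 0.2006]
ee_rot: [3.141, 0.0, -0.419]
wrist_force: [-0.3, -0.9, -0.3]
width: 0.0423
tcp h 0.0709 -0.0001
pin pts 2453
x 0.0445 0.1 y -0.0136 0.0139 top 0.0907
t 15.95 pos [0.6401 0.1742 0.2007] rot [-1.7999e+02 -1.0000e-02 -2.4010e+01] F [ 0.2  0.2 -0. ] w 0.0423 q [10. 20. 62. -0. 99. 34.]
```

View pics/wa.png

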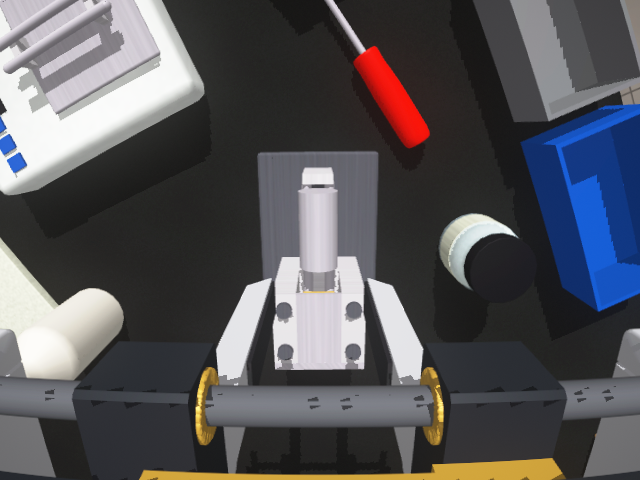

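The pin lies on the rails at (318,230), centred between the fingers, with its tail at 44.5 mm and centre at ~74.5 mm. I grasp it.

```bash
python3 -m jog '[[[0,0,0],[0,-4,40],0.1],[[0,0,0],[0,-4,80],0.1],[[0,0,0],[0,-4,115],0.1],[[0,0,0],[0,-4,135],0.1],[[0,0,0],[0,-4,143],0.1]]'; python3 -m jog '[[[0,0,0],[0,0,0],0.1],[[0,0,0],[0,0,0],0.1],[[0,0,0],[0,0,0],1],[[0,0,0],[0,0,0],1],[[0,0,0],[0,0,0],1]]';python3 -m jog '[[[0,0,0],[0,0,0],1],[[0,0,0],[0,0,-10],1],[[0,0,0],[0,0,-50],1],[[0,0,0],[0,0,-90],1],[[0,0,0],[0,0,-130],1]]'; python3 plan.py 0.535,0.395,0.2,-89.3
```

```text
time: 16.45
tool_pos: [0.6398, 0.1781, 0.0541]
ee_rot: [3.138, 0.005, -0.418]
wrist_force: [-0.4, 0.0, -0.4]
width: 0.0421
time: 16.95
tool_pos: [0.6416, 0.18, 0.0597]
ee_rot: [-3.14, -0.0, -0.417]
wrist_force: [-4.4, 1.5, 6.8]
width: 0.0293
time: 17.45
tool_pos: [0.6415, 0.1787, 0.188]
ee_rot: [3.14, 0.001, -0.418]
wrist_force: [0.5, -0.4, -2.9]
width: 0.0295
t 17.45 pos [0.6415 0.1787 0.188 ] rot [ 1.7993e+02  4.0000e-02 -2.3930e+01] F [ 0.5 -0.4 -2.9] w 0.0295 q [11. 20. 62. -0. 97. 35.]
  .. [[0.0, -0.0, 32.7], [-93.0, -77.0, -6.0]]
0.535,0.395,0.2,-89.3 [[0.1, -0.0, 32.7], [-119.0, -15.0, -6.0]]
```

```bash
python3 -m jog '[[[0,0,32.7],[-93,-77,-6],1],[[0,0,32.7],[-93,-77,-6],1],[[0,0,32.7],[-93,-77,-6],1],[[0,0,32.7],[-93,-77,-6],1]]';python3 -m jog '[[[0,0,32.7],[-119,-15,-6],1],[[0,0,32.7],[-119,-15,-6],1],[[0,0,32.7],[-119,-15,-6],1],[[0,0,32.7],[-119,-15,-6],1],[[0,0,32.7],[-119,-15,-6],1]]';python3 -m jog '[[[0,0,0],[0,0,0],1],[[0,0,0],[0,0,0],1],[[0,0,0],[0,0,0],1],[[0,0,0],[0,0,0],1],[[0,0,0],[0,0,0],1]]'; cat > m4.py <<'E'
from h import *
import sys
im,d,P=snap('wrist',sys.argv[1]); A=cloud(P,d); C=A.reshape(-1,3); o=robot.get_obs(); p=np.array(o['tool_pos']); print(p.round(4),np.degrees(o['ee_rot']).round(2))
ok=(d.ravel()>0)
def rect(name,k):
    l=C[k]; r=cv2.minAreaRect((l[:,:2]*1000).astype(np.float32)); print(name,k.sum(),np.round(r[0],1),np.round(r[1],1),round(r[2],2),'z',np.percentile(l[:,2],[2,50,98]).round(4)); return l
near=np.hypot(C[:,0]-.52,C[:,1]-.395)
box=(abs(C[:,0]-.5)<.14)&(abs(C[:,1]-.395)<.12)&ok
rect('balance',box&(C[:,2]>.03)&(C[:,2]<.07))
b=box&(C[:,2]>.07)&(C[:,2]<.094)
l=rect('bars',b); 
for x in np.arange(.46,.6,.01):
    k=b&(abs(C[:,0]-x)<.005); 
    if k.sum()>8:
        h,e=np.histogram(C[k,1],np.arange(.37,.42,.002)); print(x.round(3),C[k,1].min().round(4),C[k,1].max().round(4),h)
k=(abs(C[:,2]-p[2]-.03)<.02)&(np.hypot(*(C[:,:2]-p[:2]).T)<.04)&(abs(C[:,1]-p[1])<.018); 
if k.sum(): rect('pin',k)
E
python3 m4.py wb.png
```

```text
time: 17.85
tool_pos: [0.5861, 0.2907, 0.1935]
ee_rot: [-3.141, 0.001, -0.989]
wrist_force: [0.9, 0.5, -2.8]
width: 0.0293
time: 18.35
tool_pos: [0.5345, 0.3955, 0.1988]
ee_rot: [3.141, -0.001, -1.557]
wrist_force: [-0.2, -0.5, -3.8]
width: 0.0294
time: 18.85
tool_pos: [0.5352, 0.3945, 0.1995]
ee_rot: [-3.141, 0.0, -1.559]
wrist_force: [-0.5, 0.4, -3.7]
width: 0.0295
[0.5351 0.3946 0.1996] [-1.7999e+02  1.0000e-02 -8.9320e+01]
balance 25145 [496.7 395.7] [198.5 171.1] 1.13 z [0.046  0.0543 0.061 ]
bars 1395 [551.5 396.4] [46.6 25.7] 1.24 z [0.076  0.0812 0.0831]
0.53 0.3831 0.4084 [ 0  0  0  0  0  0 15 18 21 15 16  0  0  0  0  8 21 16 24  9  0  0  0  0]
0.54 0.3833 0.4085 [ 0  0  0  0  0  0 13 38 36 28 24  0  0  0  0 13 40 25 38 13  0  0  0  0]
0.55 0.3835 0.4093 [ 0  0  0  0  0  0 13 38 27 39 27  0  0  0  0 12 38 26 40 20  0  0  0  0]
0.56 0.3837 0.4093 [ 0  0  0  0  0  0 13 25 39 38 32 21 26 20 25 32 41 28 41 26  0  0  0  0]
0.57 0.3839 0.4093 [ 0  0  0  0  0  0  5 32 44 38 25  0  0  0  0 10 32 30 39 22  0  0  0  0]
pin 10385 [533.  394.5] [60.5 36. ] 0.25 z [0.2133 0.2276 0.2456]
```

View pics/wb.png

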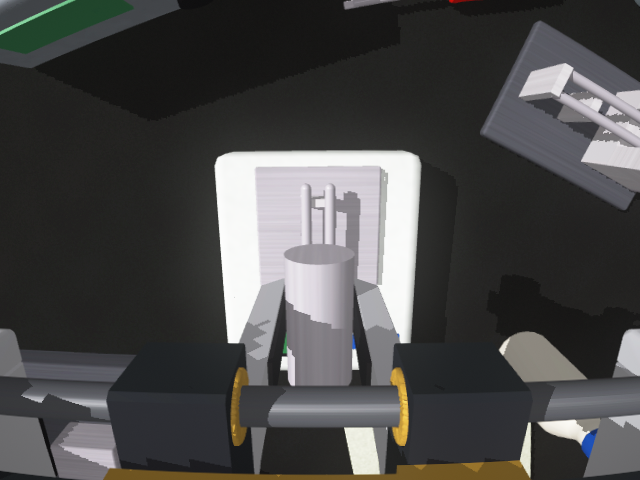

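The bars run along yaw 1.1°, with the centre at (0.526, 0.3957), which agrees with the top view. In the picture the pin is held level, in line with the bars at (318,200). A quick check of the held pin's height and tilt before lowering.

```bash
python3 - <<'E'
from h import *
im,d,P=load('wrist'); C=cloud(P,d).reshape(-1,3)
k=(abs(C[:,1]-.3946)<.002)&(C[:,2]>.18)&(C[:,2]<.26)
for x in np.arange(.49,.58,.006):
    m=k&(abs(C[:,0]-x)<.003)
    if m.sum()>3: print(x.round(3),m.sum(),np.percentile(C[m,2],[5,50,95]).round(4))
E
python3 plan.py 0.5275,0.3957,0.110,-88.9
```

```text
0.508 58 [0.2285 0.2292 0.2303]
0.514 120 [0.2286 0.2295 0.2305]
0.52 124 [0.2286 0.2295 0.2303]
0.526 122 [0.2286 0.2294 0.2302]
0.532 116 [0.2285 0.2295 0.2303]
0.538 136 [0.2285 0.2294 0.2305]
0.544 136 [0.2286 0.2294 0.2303]
0.55 139 [0.2284 0.2294 0.2305]
0.556 148 [0.2285 0.2295 0.2304]
0.562 286 [0.2026 0.2237 0.2301]
t 18.9 pos [0.5351 0.3946 0.1996] rot [-1.7999e+02  1.0000e-02 -8.9320e+01] F [ 0.5 -0.2 -3.3] w 0.0294 q [ 32.  20.  61.   0.  99. 121.]
0.5275,0.3957,0.110,-88.9 [[-0.0, 0.0, -0.4], [-1.2, 7.6, 89.6]]
```

```bash
python3 -m jog '[[[0,0,-0.4],[-1,8,35],1],[[0,0,-0.4],[-1,8,70],1],[[0,0,-0.4],[-1,8,95],1],[[0,0,-0.4],[-1,8,105],1],[[0,0,-0.4],[-1,8,107],1]]'; python3 -m jog '[[[0,0,0],[0,0,0],1],[[0,0,0],[0,0,0],1],[[0,0,0],[0,0,0],1],[[0,0,0],[0,0,0],1],[[0,0,0],[0,0,0],1]]';python3 m4.py wc.png | grep -v '\['"$" ; python3 plan.py; python3 - <<'E'
from h import *
im,d,P=load('wrist'); C=cloud(P,d).reshape(-1,3)
k=(abs(C[:,1]-.3957)<.002)&(C[:,2]>.1)&(C[:,2]<.15)&(abs(C[:,0]-.525)<.012); print('pintop',np.percentile(C[k,2],[5,50,95]))
E
```

```text
time: 19.4
tool_pos: [0.5262, 0.3952, 0.0908]
ee_rot: [3.139, -0.002, -1.552]
wrist_force: [-0.3, 0.0, -1.8]
width: 0.0293
time: 19.9
tool_pos: [0.5272, 0.396, 0.0933]
ee_rot: [-3.141, 0.001, -1.552]
wrist_force: [0.5, 0.5, -3.8]
width: 0.029
[0.5271 0.3959 0.093 ] [-1.7996e+02  3.0000e-02 -8.8910e+01]
balance 45317 [496.9 395.7] [198.  170.6] 1.07 z [0.0468 0.0543 0.0609]
bars 1873 [556.  397.6] [37.6 34.9] 1.61 z [0.075  0.081  0.0832]
0.55 0.3833 0.4093 [ 0  0  0  0  0  0  9 38 36 33 31  0  1  2  1 10 32 33 39 32  0  0  0  0]
0.56 0.3836 0.4093 [ 0  0  0  0  0  0 18 77 81 87 76 59 60 58 59 73 82 79 80 60  0  0  0  0]
0.57 0.384 0.4094 [ 0  0  0  0  0  0  1 73 86 88 68  0  0  0  0  0 85 88 80 52  0  0  0  0]
pin 10384 [525.1 395.9] [60.7 36. ] 0.06 z [0.1069 0.1213 0.1389]
t 19.95 pos [0.5271 0.3959 0.093 ] rot [-1.7996e+02  3.0000e-02 -8.8910e+01] F [-0.2 -0.4 -3.5] w 0.0296 q [ 32.  21.  72.   0.  87. 121.]
pintop [0.12223431 0.1232281  0.12417544]
```

```bash
python3 -m jog '[[[0,0,0],[0,0,3],1],[[0,0,0],[0,0,5],1],[[0,0,0],[0,0,7],1],[[0,0,0],[0,0,9],1],[[0,0,0],[0,0,10.5],1]]'; python3 -m jog '[[[0,0,0],[0,0,0.5],1],[[0,0,0],[0,0,1],1],[[0,0,0],[0,0,1.5],1],[[0,0,0],[0,0,1.5],1],[[0,0,0],[0,0,1.5],1]]'; python3 -m jog '[[[0,0,0],[0,0,0.4],1],[[0,0,0],[0,0,0.8],1],[[0,0,0],[0,0,1],1],[[0,0,0],[0,0,1],1]]'
```

```text
time: 20.45
tool_pos: [0.5268, 0.3957, 0.0816]
ee_rot: [3.141, -0.0, -1.552]
wrist_force: [-0.1, 0.4, -3.0]
width: 0.0294
time: 20.95
tool_pos: [0.527, 0.3958, 0.0806]
ee_rot: [-3.141, 0.0, -1.552]
wrist_force: [-0.2, -0.6, -2.6]
width: 0.0294
time: 21.35
tool_pos: [0.527, 0.3958, 0.0801]
ee_rot: [-3.141, 0.0, -1.552]
wrist_force: [-1.8, -0.9, -1.8]
width: 0.0294
```

```bash
python3 -m jog '[[[0,0,0],[0,0,0.6],1],[[0,0,0],[0,0,0.6],1],[[0,0,0],[0,0,0.6],0.3],[[0,0,0],[0,0,0.6],0.1],[[0,0,0],[0,0,0.6],0.1]]'; python3 -m jog '[[[0,0,0],[0,0,0],0],[[0,0,0],[0,0,-10],0],[[0,0,0],[0,0,-50],0],[[0,0,0],[0,0,-90],0],[[0,0,0],[0,0,-120],0]]'; python3 -m jog '[[[0,0,0],[0,0,0],0],[[0,0,0],[0,0,0],0],[[0,0,0],[0,0,0],0],[[0,0,0],[0,0,0],0]]'; python3 - <<'E'
from h import *
for nm in('wrist','top'):
    im,d,P=snap(nm,nm+'_end.png'); C=cloud(P,d).reshape(-1,3)
    k=(abs(C[:,1]-.3957)<.02)&(C[:,2]>.1)&(C[:,2]<.13)&(abs(C[:,0]-.526)<.05)
    if k.sum()>9:
        r=cv2.minAreaRect((C[k,:2]*1000).astype(np.float32)); print(nm,k.sum(),r,np.percentile(C[k,2],[2,98]))
im,d,P=load('top');p=cloud(P,d).reshape(-1,3); a=np.radians(22.2);u=np.array([np.cos(a),np.sin(a)]);n=np.array([-u[1],u[0]])
q=p[:,:2]-[.5054,-.3572]; t=q@u; s=q@n; m=(p[:,2]>.066)&(abs(s)<.016)&(abs(t)<.115)
print('drift',t[m].min(),t[m].max(),np.median(s[m]),p[m,2].max())
E
python3 plan.py; python3 -c "
import cv2
a=cv2.imread('pics/wrist_end.png');b=cv2.imread('pics/top_end.png');cv2.imwrite('pics/end.png',cv2.resize(cv2.hconcat([a,b]),(800,300)))"
```

```text
time: 21.85
tool_pos: [0.5272, 0.3959, 0.0789]
ee_rot: [-3.141, 0.001, -1.552]
wrist_force: [0.6, 0.2, -0.6]
width: 0.0416
time: 22.35
tool_pos: [0.5275, 0.3962, 0.2029]
ee_rot: [-3.138, 0.002, -1.552]
wrist_force: [0.7, -0.0, 0.4]
width: 0.0472
time: 22.75
tool_pos: [0.5261, 0.3952, 0.1963]
ee_rot: [3.138, -0.002, -1.552]
wrist_force: [-0.4, -0.2, -0.4]
width: 0.0468
wrist 3354 ((524.4775390625, 395.9048767089844), (60.882564544677734, 28.342424392700195), 1.7820419073104858) [0.10077749 0.11059593]
top 294 ((524.07958984375, 394.96173095703125), (60.7867431640625, 29.962379455566406), 1.2034446001052856) [0.10071381 0.11200953]
drift -0.09989667222213197 0.09679918857637294 0.001789117090997164 0.07748517374056463
t 22.85 pos [0.5263 0.3954 0.1969] rot [ 1.7984e+02 -9.0000e-02 -8.8910e+01] F [ 0.4  0.7 -0.3] w 0.047 q [ 32.  19.  63.   0.  98. 121.]
```

View pics/end.png

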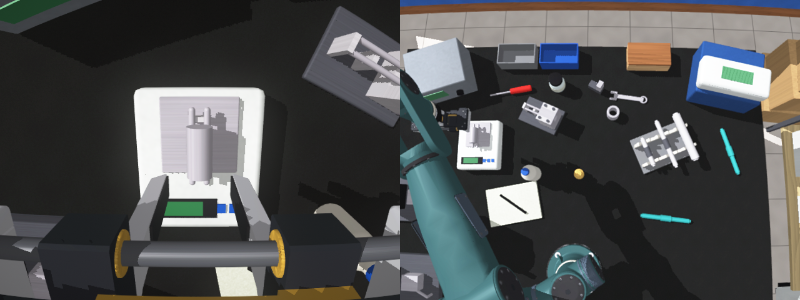

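The pin lies in the cradle at (200,152), top 110 mm, about 2 mm off centre. The drift is in the middle slot (right half, around (665,143)) and the bystanders are in place. The gripper is clear, so I hand the job in.

```bash
python3 -c "
from bench import close_job
print(close_job())"
```

```text
the job is handed in; nothing more can be done
None
```

The job is handed in after about 23 s of the 72 s allowed. I drove the pin out with the drift at about 19 N, with no slip in the grip. I laid the drift back in the middle rack slot, then set the pin down gently in the cradle.

Last checks:
- **Pin:** its axis is at about 95–96 mm, roughly 2 mm off centre lengthwise and under 1 mm across. It lies within about 0.7° of the cradle.
- **Drift:** it lay in its slot at its seated height, with its ends within about 1.5 mm of the start in the close view after I let go. In the coarser final top view it still lies in its slot, but that reading is about 2 mm off the close one.
- **Everything else:** the bystanders and the other two rods look unmoved in the last picture; I did not measure them. The gripper is clear, about 120 mm above the cradle.

The measured arm position swings by a few mm after each move before it settles, so I let it settle before each fine step. The top camera could not see the pin while it was being driven. I confirmed that it was out from the force dropping, the drift's reach and a wrist view.

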